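# Unload the board preheater with the lifter and park the lifter in its slot

### The arm

A 7-joint arm with a two-finger parallel gripper is mounted at the origin on the work surface. World frame = base frame: x ahead of the robot, y to its left, z up, the work surface at z = 0. Lengths are in m, angles in rad, forces in N, time in s.
With the tool pointing down it reaches from about 0.425 to 0.875 m from the base axis. Payload 4.7 kg.
Tool frame: the origin (TCP) lies between the finger pads, 19 mm behind the fingertips; this is the grasp point; z points along the fingers, y is the line along which they close (so a half turn about z gives the same grasp; the last joint's range is limited). The gripper opens to 85 mm and grips with 20 to 120 N. Pads are 22 mm wide; open, the fingers measure 114 mm over their backs; the gripper's body (76 mm by 85 mm) begins 54 mm behind the grasp point. The pads swing forward as they close: fully open they stand 13 mm farther back than shut.
Start: joints at [-1.292, 0.321, -0.07, 1.45, 0.023, 1.371, -0.057], TCP at [0.17, 0.627, 0.25] pointing down, gripper open.
Joint ranges: [-2.86, 2.86], [-0.3, 2.09], [-1.38, 1.24], [0.06, 2.45], [-1.56, 4.7], [0.09, 2.05], [-2.69, 2.69]. Speed limits (rad/s): [2.57, 2.57, 3.14, 3.14, 3.14, 3.14, 3.14].

### API

Orientations are given as a unit quaternion [w, x, y, z].
In Python, from plant import readout, optics, robot gives the robot as it stands.
- The arm moves only by the shell command python3 -m jog 'ROWS'. ROWS is JSON, a list of rows, each a list of 3 entries, a list of its own where there are three numbers: the shift along the world's x, y, z scaled (see below), then the turn, a rotation vector about the world's x, y, z scaled (see below), then the opening, from 0 (shut) to 1 (fully open). In form: [[[dx, dy, dz], [rx, ry, rz], grip], ...]. A call has 1 to 8 rows; each row is the pose to reach, as a shift and turn from the pose commanded when the call began; what a row does not reach only later rows make up. The controller multiplies each number of a shift by 0.6 m and each number of a turn by pi/4 rad. A row lasts 1/10 s, in which the tool goes at most 50 mm and 8.59 degrees, less where a joint would pass 70% of its speed; a pose out of reach is approached as far as the arm can. A call with a number of a shift or a turn outside -1 to 1 is refused whole. A call with a gripper value outside its range is refused whole. The fingers move at their own pace and stop on an object; the grip force is fixed at half the most. Time passes only in rows, so rows that repeat a pose let the fingers close. It gives the time, the measured TCP pose, the force, the opening and the grip force at its end, in the units of the state.
- readout.get_state(): the state, without advancing time (a new reading comes with each control period).
- optics.read_camera(name): name is "scene" or "top" or "wrist"; returns a dict with "frame" (384x512x3 uint8, red, green, blue), "camera_matrix" (3x3 intrinsics, pixels), "T" (4x4, takes a point from camera to world coordinates). Camera axes: x right, y down, z forward; pixel columns grow to the right and rows downward; lengths in m; the calibration is good to about 2 mm. A picture is of the moment at which its call begins. There is no depth.
- robot.close_job(): hands the job in; it is judged then, once.
The state is a dict: "clock": time; "joint_pos": joint angles; "qd": joint speeds; "joint_efforts": joint torques, N m; "tool_pos": TCP position; "eef_rot": TCP orientation; "ft_force": force on the tool from outside, world axes, zero at the start; "ft_torque": the same for the moment, N m; "width": opening from 0.0 (shut) to 1.0 (fully open); "grasp_force": force on a finger pad.
Only numpy, scipy, OpenCV 4.12 (cv2) and the standard library are available. Lean on these libraries where they do the work, as an engineer would, in place of code of your own. Each camera call takes 0.05 s, during which the arm holds its last target. There are 200 camera calls.

### The job

The boards on the preheater are too hot to touch: with the lifter, slide its blade under each one, lift it off and lay it squarely and centrally on a bay of its own on the cooling stand, resting on both fins. When all the boards are across, slide the lifter's blade all the way into the slot of its holder and let go. Never touch a board with the gripper or the arm, and leave everything else on the bench where it is.

Things in the scene. Friction and masses are not known exactly. Their poses are not given: they have to be found in the camera images.
- lifter: Loose rigid board lifter, about 0.2 kg, starts flat on the bench. Steel base 3 mm thick: heel x -22..8 mm, 56 wide, then blade 28 wide to x = 90. Neck 12 (x) by 26 mm, z 3..50; black upright grip 24 (x) by 26 (y) mm, z 50..106. Origin: underside, below the grip axis; x to the blade tip, z up. Grip it from above, fingers closing along x, TCP at z about 80 mm.
- blade_tip (a point): middle of the front edge of the lifter's blade, on its underside (x = +90 mm of the lifter)
- heater: Fixed preheater, left or right of the holder: grey box 130 (x) by 270 (y) by 45 mm high; 4 bays at y = -99, -33, 33, 99 mm, each a pair of rails 90 mm long in x, 5 thick, z 45..70 mm, inner gap 40, outer width 50. Blade enters between the rails under a board from the open front (-x, robot side). Origin: centre of underside; x away from the robot along the rails.
- cooler: Fixed aluminium cooling stand, on the holder's other side: base 130 by 270 by 8 mm; 4 bays at y = -99, -33, 33, 99 mm, each a pair of upright fins 90 mm long in x, 5 thick, z 8..80 mm, inner gap 40, outer width 50, open at front (-x) and back. Boards lie on the fins' top edges. Origin: centre of underside; x away from the robot along the fins.
- holder: Fixed grey holder between the two: base plate 140 (x) by 80 (y) by 6 mm; on it a block, x -25..70 mm, top at 34 mm, with a flat slot 38 wide, z 6..16 mm, right through along x. Its mouth (x = -25) faces the robot; the bare plate before it is a sill for the lifter's heel. Origin: centre of underside.
- holder_home (a point): where the lifter's origin comes to be when its blade is fully in the slot and the heel plate meets the block (holder x = -33 mm, y = 0, 6 mm above the bench); x points into the slot
- board0: Circuit board, loose, 80 (x) by 54 (y) by 4 mm, 40 to 85 g, 15 mm high with the parts on top. Starts on the heater rails of the bay at y = -99 mm, underside 70 mm above the bench, x along the rails. Origin: centre of the underside. May be absent (None).
- bay0 (a point): cooling stand bay at y = -99 mm: middle of the bay, at the height of the fins' top edges (80 mm); a board seated there has its origin here; axes as the stand
- board1: Circuit board, loose, 80 (x) by 54 (y) by 4 mm, 40 to 85 g, 15 mm high with the parts on top. Starts on the heater rails of the bay at y = -33 mm, underside 70 mm above the bench, x along the rails. Origin: centre of the underside. May be absent (None).
- bay1 (a point): cooling stand bay at y = -33 mm: middle of the bay, at the height of the fins' top edges (80 mm); a board seated there has its origin here; axes as the stand
- board2: Circuit board, loose, 80 (x) by 54 (y) by 4 mm, 40 to 85 g, 15 mm high with the parts on top. Starts on the heater rails of the bay at y = 33 mm, underside 70 mm above the bench, x along the rails. Origin: centre of the underside. May be absent (None).
- bay2 (a point): cooling stand bay at y = 33 mm: middle of the bay, at the height of the fins' top edges (80 mm); a board seated there has its origin here; axes as the stand
- board3: Circuit board, loose, 80 (x) by 54 (y) by 4 mm, 40 to 85 g, 15 mm high with the parts on top. Starts on the heater rails of the bay at y = 99 mm, underside 70 mm above the bench, x along the rails. Origin: centre of the underside. May be absent (None).
- bay3 (a point): cooling stand bay at y = 99 mm: middle of the bay, at the height of the fins' top edges (80 mm); a board seated there has its origin here; axes as the stand
- breadboard: Bystander, loose, to be left alone: purple plastic breadboard, 55 by 165 by 10 mm. Origin: centre of the underside.
- oscillator: Bystander, loose, to be left alone: silver crystal oscillator can, 52 by 52 by 22 mm. Origin: centre of the underside.
- crocclip: Bystander, loose, to be left alone: nickel-plated crocodile clip, 87 mm long, 18 mm high. Origin: centre of the underside.
- trimmer: Bystander, loose, to be left alone: blue ceramic trimmer pot housing, round, 64 mm across, 30 mm high. Origin: centre of the underside.
- spool: Bystander, loose, to be left alone: solder spool, 60 mm across, 46 mm high. Origin: centre of the underside.
- bottle: Bystander, loose, to be left alone: white flux bottle, 48 mm across, 110 mm high. Origin: centre of the underside.
- meter: Bystander, loose, to be left alone: orange multimeter lying flat, 160 by 80 by 43 mm. Origin: centre of the underside.
Things that resemble listed ones, but are neither listed nor needed, are in the scene too. Leave any green look-alike of the lifter alone. Leave any green or purple look-alike of the board3 alone.

How it is judged:
By the outcome, as a careful person would: the job done as asked, in the order asked, and still so for the second after the job is handed in, with the robot touching nothing.
Of board0, board1, board2, board3 only 2 to 4 are there at a start; the rules pass over those that are not, and their reading is None.
At some moment in a run one of lifter may be knocked a few centimetres aside while the robot is not near it.
Once in a run the grip may slacken for a moment while it holds something.
It also fails if it takes over 210 s, if anything falls off the work surface, if the arm or the gripper's body presses on something with over 40 N, if the wrist force passes 120 N, or if a joint passes its speed limit or range.

## Working session

There is one attempt and no reset: what is moved stays moved. The work goes in short steps, Python scripts to look and compute and a shell command to move; the robot and the scene stay as the last step left them, time stands still between calls to the robot, and variables do not carry over. Pictures are saved under pics/ and viewed, at most 14 in all, crops included, and the job is handed in when it is done.

```bash
ls; mkdir -p pics
python3 - <<'E'
from plant import readout, optics
import cv2,numpy as np
for n in ["scene","top"]:
    c=optics.read_camera(n); cv2.imwrite(f"pics/{n}0.png",c["frame"][:,:,::-1]); print(n,c["camera_matrix"].round(1).tolist(),c["T"].round(3).tolist())
s=readout.get_state(); print(s)
E
```

```text
pics
scene [[450.0, 0.0, 255.7], [0.0, 450.0, 192.6], [0.0, 0.0, 1.0]] [[0.729, 0.495, -0.473, 1.271], [0.684, -0.507, 0.525, -0.805], [0.02, -0.706, -0.708, 1.171], [0.0, 0.0, 0.0, 1.0]]
top [[348.0, 0.0, 250.9], [0.0, 348.0, 190.0], [0.0, 0.0, 1.0]] [[0.013, -0.995, 0.094, 0.458], [-1.0, -0.013, 0.002, -0.011], [-0.001, -0.094, -0.996, 1.206], [0.0, 0.0, 0.0, 1.0]]
{'clock': 0.1, 'joint_pos': array([-1.29191288,  0.32172654, -0.07004304,  1.45155174,  0.02256209,
        1.37079726, -0.05685396]), 'qd': array([-0.00053263, -0.00157912,  0.0018804 , -0.00249451, -0.00047564,
       -0.00136734,  0.00096676]), 'joint_efforts': array([ 1.84552960e-04, -4.94876397e+01, -3.83866299e-01, -3.15207803e+01,
        1.29913440e-02,  7.50240317e-03,  4.64514289e-05]), 'tool_pos': array([0.17004495, 0.62689938, 0.24904764]), 'eef_rot': array([-7.74940794e-05,  1.31992013e-01,  9.91250417e-01, -8.45097246e-04]), 'ft_force': array([ 0.69156671,  0.43098471, -0.21140181]), 'ft_torque': array([-0.02712708, -0.01297292, -0.07405565]), 'grasp_force': 0.0, 'width': 1.0033415654018856}
```

View pics/scene0.png

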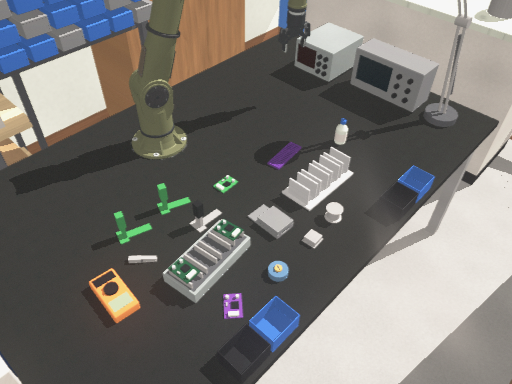

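View pics/top0.png

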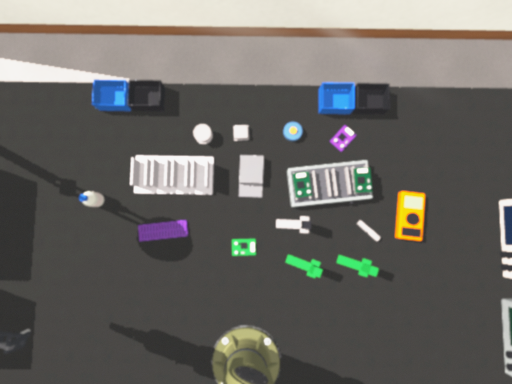

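The lifter is the steel one with the black grip, at top (293,224). The two green ones, at (304,266) and (358,265), are look-alikes. Boards sit in the two outer heater bays at (302,184) and (362,175). The green board at (243,247) and the purple one at (343,138) are look-alikes lying on the bench.

```bash
cat > h.py <<'E'
from plant import readout, optics
import cv2,numpy as np
from scipy.spatial.transform import Rotation as R
def cast(c,uv,z):
    uv=np.atleast_2d(np.array(uv,float)); K=c["camera_matrix"];T=c["T"]
    d=np.c_[uv,np.ones(len(uv))]@np.linalg.inv(K).T@T[:3,:3].T
    return T[:3,3]+d*((z-T[2,3])/d[:,2])[:,None]
def proj(c,P):
    P=np.atleast_2d(P); q=(P-c["T"][:3,3])@c["T"][:3,:3]@c["camera_matrix"].T
    return q[:,:2]/q[:,2:]
def tcp():
    s=readout.get_state();q=s["eef_rot"];m=R.from_quat(q[[1,2,3,0]]).as_matrix()
    return s,s["tool_pos"],m
def status():
    s,p,m=tcp(); print("t%.1f"%s["clock"],p.round(4),"yaw_y %.2f"%np.degrees(np.arctan2(m[1,1],m[0,1])),"z",m[:,2].round(3),"w%.3f g%.1f"%(s["width"],s["grasp_force"]),"F",s["ft_force"].round(1),"q",s["joint_pos"].round(2))
E
python3 - <<'E'
from h import *
c=optics.read_camera("top")
for n,uv,z in [("lifter tip",(276,224),0),("heel",(309,224),0),("heater c",(330,183),.045),("hl",(288,186),.0),("cooler",(172,175),.0),("holder",(251,176),.03),("grip?",(303,224),.1)]:
    print(n,cast(c,uv,z)[0].round(3))
im=c["frame"][:,:,::-1]
cv2.imwrite("pics/top1.png",cv2.resize(im[110:290,120:390],None,fx=2.9,fy=2.9,interpolation=cv2.INTER_CUBIC))
E
# look from above the middle
python3 -m jog '[[[0.1,-0.15,0.05],[0,0,0],1],[[0.2,-0.3,0.1],[0,0,0],1],[[0.3,-0.45,0.15],[0,0,0],1],[[0.4,-0.6,0.2],[0,0,0],1],[[0.45,-0.75,0.2],[0,0,0],1],[[0.45,-0.9,0.2],[0,0,0],1],[[0.45,-0.95,0.2],[0,0,0],1],[[0.45,-0.95,0.2],[0,0,0],1]]'
python3 - <<'E'
from h import *
status(); c=optics.read_camera("wrist"); print(c["camera_matrix"][0],c["T"].round(3)); cv2.imwrite("pics/w0.png",c["frame"][:,:,::-1])
E
```

```text
lifter tip [ 0.456 -0.097  0.   ]
heel [ 0.457 -0.211  0.   ]
heater c [ 0.595 -0.274  0.045]
hl [ 0.588 -0.138  0.   ]
cooler [0.621 0.268 0.   ]
holder [ 0.618 -0.009  0.03 ]
grip? [ 0.457 -0.175  0.1  ]
clock: 0.95
tool_pos: [0.3551, 0.2837, 0.3353]
eef_rot: [-0.0, 0.132, 0.991, 0.0]
ft_force: [1.0, -0.3, 0.6]
width: 1.0
grasp_force: 0.0
t0.9 [0.3551 0.2837 0.3353] yaw_y 74.82 z [-0.  0. -1.] w1.000 g0.0 F [ 1.  -0.3  0.6] q [-0.94 -0.13  0.18  1.77  0.02  1.5   0.55]
[339.95875494   0.         252.53452799] [[ 0.261  0.912  0.316  0.273]
 [ 0.965 -0.246 -0.085  0.306]
 [ 0.     0.327 -0.945  0.459]
 [ 0.     0.     0.     1.   ]]
```

View pics/top1.png

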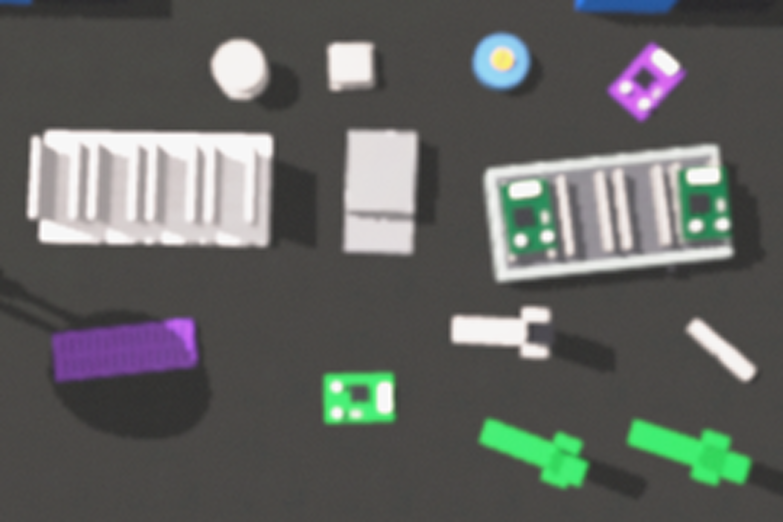

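View pics/w0.png

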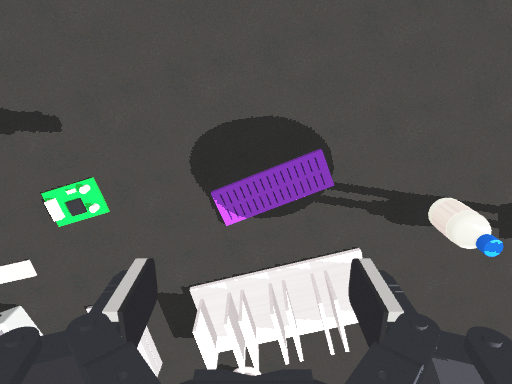

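The wrist view shows the cooler at (290,320) behind the fingers, the breadboard at (272,187) and the bottle at (460,222). The enlarged top crop confirms the lifter: a steel blade pointing left with the black grip at crop (540,333). Next come wrist views over each fixture.

```bash
S='python3 -c "
from h import *
import sys,pickle
status(); c=optics.read_camera(\"wrist\"); pickle.dump(c,open(\"pics/%s.pkl\"%sys.argv[1],\"wb\")); cv2.imwrite(\"pics/%s.png\"%sys.argv[1],c[\"frame\"][:,:,::-1])"'
echo "$S \$1" > snap.sh
python3 -m jog '[[[0.08,0,0.03],[0,0,0.15],1],[[0.16,0,0.07],[0,0,0.33],1],[[0.24,-0.02,0.1],[0,0,0.33],1],[[0.24,-0.02,0.1],[0,0,0.33],1],[[0.24,-0.02,0.1],[0,0,0.33],1]]' >/dev/null
bash snap.sh wc
python3 -m jog '[[[0,-0.08,0],[0,0,0],1],[[0,-0.16,0],[0,0,0],1],[[0,-0.24,0],[0,0,0],1],[[0,-0.32,0],[0,0,0],1],[[0,-0.4,0],[0,0,0],1],[[0,-0.48,0],[0,0,0],1],[[0,-0.48,0],[0,0,0],1],[[0,-0.48,0],[0,0,0],1]]' >/dev/null
bash snap.sh wh
python3 -m jog '[[[0,-0.08,0],[0,0,0],1],[[0,-0.16,0],[0,0,0],1],[[0,-0.24,0],[0,0,0],1],[[0,-0.32,0],[0,0,0],1],[[0,-0.4,0],[0,0,0],1],[[0,-0.4,0],[0,0,0],1],[[0,-0.4,0],[0,0,0],1],[[0,-0.4,0],[0,0,0],1]]' >/dev/null
bash snap.sh wp
python3 -c "
import cv2,numpy as np
a=[cv2.imread('pics/%s.png'%n) for n in('wc','wh','wp')]
b=cv2.resize(cv2.imread('pics/top1.png'),(512,384))
cv2.imwrite('pics/m0.png',cv2.resize(np.vstack([np.hstack(a[:2]),np.hstack([a[2],b])]),(800,600),interpolation=cv2.INTER_AREA))"
```

```text
t1.5 [0.4999 0.2732 0.3947] yaw_y 89.49 z [-0.    -0.001 -1.   ] w1.001 g0.0 F [-1.2  1.2  0.4] q [-0.84  0.12  0.33  1.42 -0.04  1.61  1.05]
t2.4 [ 0.4975 -0.0138  0.395 ] yaw_y 89.65 z [-0.     0.002 -1.   ] w0.998 g0.0 F [ 0.6  0.9 -0.7] q [-0.61 -0.06  0.56  1.58  0.03  1.61  1.51]
t3.2 [ 0.4999 -0.2509  0.3945] yaw_y 89.96 z [-0.001  0.002 -1.   ] w1.000 g0.0 F [ 1.4 -0.2 -0.4] q [-0.34  0.11  0.85  1.46 -0.09  1.61  2.07]
```

View pics/m0.png

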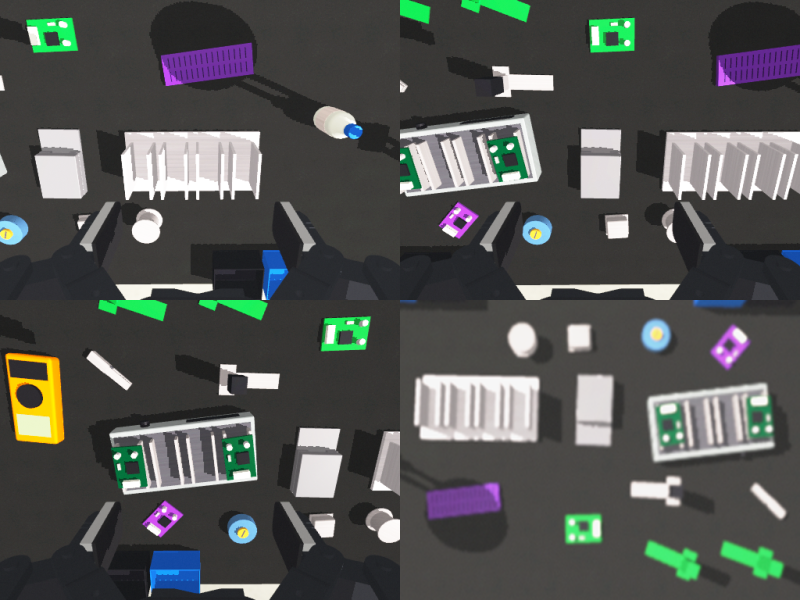

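The mosaic shows the cooler in wc, the holder in wh and the heater and lifter in wp. All three are near-aligned, and the heater is turned a few degrees. I'll enlarge the cooler and heater to read the edges.

```bash
python3 -c "
import cv2,numpy as np
a=cv2.imread('pics/wc.png')[162:262,150:350]; b=cv2.imread('pics/wp.png')[135:240,135:335]; 
cv2.imwrite('pics/m1.png',cv2.resize(np.vstack([a[:,:],b])[:, :],None,fx=2.9,fy=2.9,interpolation=cv2.INTER_CUBIC)); print(np.vstack([a,b]).shape)
h=cv2.imread('pics/wh.png')[150:260,210:310]; l=cv2.imread('pics/wp.png')[70:180,270:370]
cv2.imwrite('pics/m2.png',cv2.resize(np.hstack([h,l]),None,fx=4,fy=4,interpolation=cv2.INTER_CUBIC))
"
```

```text
(205, 200, 3)
```

View pics/m1.png

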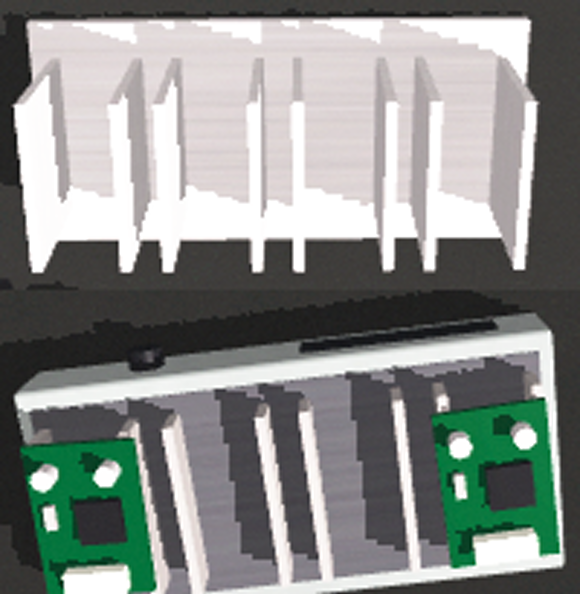

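View pics/m2.png

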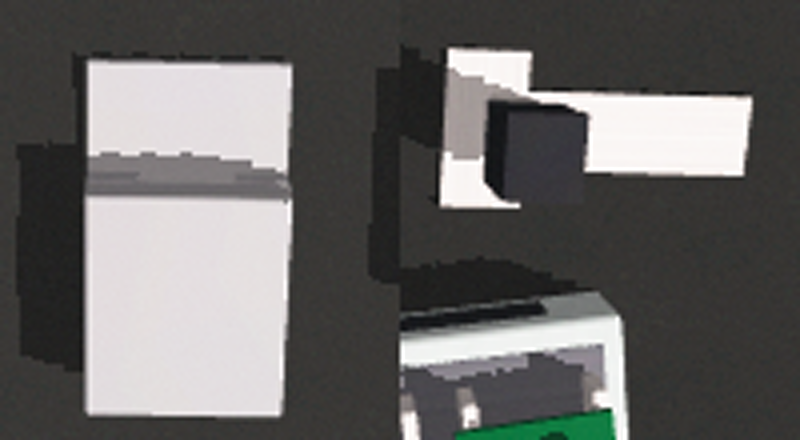

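```bash
cat > meas.py <<'E'
from h import *
import pickle
L=lambda n:pickle.load(open(f"pics/{n}.pkl","rb"))
def px(pts,s,ox,oy): return [(x/s+ox-0.5+.5/s,y/s+oy-.5+.5/s) for x,y in pts]
def show(n,c,p,z):
    P=cast(c,p,z)[:,:2]; e=np.diff(np.vstack([P,P[:1]]),axis=0)
    print(n,P.round(4).tolist(),"c",P.mean(0).round(4),"len",np.hypot(*e.T).round(4),"ang",np.degrees(np.arctan2(e[:,1],e[:,0])).round(1))
wc,wh,wp=L("wc"),L("wh"),L("wp")
show("finouter",wc,px([(15,103),(537,103),(525,270),(31,270)],2.9,150,162),.08)
show("base front",wc,px([(27,20),(530,17)],2.9,150,162),.008)
o=(2.9,135,135-100)
show("rim",wp,px([(17,395),(548,330),(564,565)],*o),.045)
show("b3",wp,px([(432,412),(547,398),(560,555),(452,567)],*o),.074)
show("holder top",wh,px([(87,195),(290,197),(283,415),(86,414)],4,210,150),.034)
show("holder plate",wh,px([(87,60),(292,63)],4,210,150),.006)
show("lifter",wp,px([(48,48),(352,97),(344,176),(40,207)],4,270,70),.003)
for n,c in(("wp",wp),("wh",wh)):
    f=c["frame"].astype(int); r,g,b=f[...,0],f[...,1],f[...,2]
    m=((g>r*1.8+10)&(g>b*1.3)&(g<160)).astype(np.uint8)
    m=cv2.morphologyEx(m,cv2.MORPH_CLOSE,np.ones((3,3)))
    for k in cv2.findContours(m,0,2)[0]:
        if cv2.contourArea(k)>500:
            show(n+" rect",c,cv2.boxPoints(cv2.minAreaRect(k)),.074)
E
python3 meas.py
```

```text
finouter [[0.576, 0.1384], [0.5777, 0.3859], [0.6673, 0.3863], [0.6656, 0.1374]] c [0.6217 0.262 ] len [0.2474 0.0896 0.2489 0.0897] ang [ 89.6   0.2 -90.4 179.3]
base front [[0.555, 0.1274], [0.5553, 0.3969]] c [0.5551 0.2621] len [0.2695 0.2695] ang [ 89.9 -90.1]
rim [[0.549, -0.4115], [0.5161, -0.1492], [0.6423, -0.1321]] c [ 0.5691 -0.2309] len [0.2643 0.1274 0.2946] ang [  97.2    7.8 -108.5]
b3 [[0.5491, -0.2073], [0.5422, -0.1537], [0.623, -0.1417], [0.6295, -0.1949]] c [ 0.5859 -0.1744] len [0.0541 0.0816 0.0536 0.0814] ang [  97.3    8.4  -83.  -171.2]
holder top [[0.5932, -0.045], [0.5945, 0.0322], [0.6883, 0.0316], [0.6873, -0.0478]] c [ 0.6408 -0.0073] len [0.0773 0.0938 0.0794 0.0942] ang [ 89.1  -0.4 -90.7 178.3]
holder plate [[0.5476, -0.0455], [0.5493, 0.0343]] c [ 0.5485 -0.0056] len [0.0798 0.0798] ang [ 88.8 -91.2]
lifter [[0.4271, -0.2077], [0.4441, -0.0961], [0.4724, -0.0962], [0.4838, -0.2091]] c [ 0.4568 -0.1523] len [0.1129 0.0283 0.1134 0.0568] ang [ 81.3  -0.2 -84.2 178.6]
wp rect [[0.5669, -0.403], [0.5584, -0.349], [0.6416, -0.3427], [0.6511, -0.3998]] c [ 0.6045 -0.3736] len [0.0547 0.0835 0.0579 0.0843] ang [  99.     4.3  -80.5 -177.9]
wp rect [[0.5495, -0.2082], [0.5421, -0.1554], [0.6216, -0.1398], [0.6298, -0.1955]] c [ 0.5857 -0.1747] len [0.0533 0.081  0.0563 0.0813] ang [  98.    11.1  -81.6 -171. ]
wh rect [[0.57, -0.3802], [0.5596, -0.3467], [0.6407, -0.3411], [0.6523, -0.3765]] c [ 0.6057 -0.3611] len [0.0351 0.0813 0.0373 0.0824] ang [ 107.3    3.9  -71.8 -177.4]
wh rect [[0.5512, -0.2072], [0.5369, -0.1542], [0.621, -0.1409], [0.6371, -0.1969]] c [ 0.5865 -0.1748] len [0.0548 0.0852 0.0582 0.0865] ang [ 105.1    9.   -74.  -173.2]
```

Everything measures consistently: the fin outline is 248×90 mm and the blade is 28 mm wide. Moving above the lifter.

```bash
python3 -m jog '[[[-0.03,0.04,-0.08],[0,0,-0.03],1],[[-0.06,0.08,-0.16],[0,0,-0.03],1],[[-0.073,0.108,-0.24],[0,0,-0.03],1],[[-0.073,0.108,-0.317],[0,0,-0.03],1],[[-0.073,0.108,-0.317],[0,0,-0.03],1],[[-0.073,0.108,-0.317],[0,0,-0.03],1]]' >/dev/null
bash snap.sh l1
python3 -c "
from h import *
c=optics.read_camera('top'); import pickle; pickle.dump(c,open('pics/t2.pkl','wb'))
a=cv2.imread('pics/l1.png'); cv2.imwrite('pics/m3.png',np.hstack([a[:,:],cv2.resize(c['frame'][:,:,::-1][180:276,240:336],(288,288)).copy() if 0 else np.vstack([cv2.resize(c['frame'][:,:,::-1][180:276,240:336].copy(),(288,288)),np.zeros((96,288,3),np.uint8)])]))
P=lambda x,y,z:(.456-.0244*0+x*.0244-y,-.186+x+y*.0244,z)
print(proj(c,[P(.09,0,.003),P(-.022,0,.003)]).round(1))
import pickle
d=pickle.load(open('pics/l1.pkl','rb')); print(proj(d,[P(.09,.014,.003),P(.09,-.014,.003),P(-.022,.028,.003),P(-.022,-.028,.003),P(0,0,.106)]).round(0))
"
```

```text
t3.9 [ 0.4546 -0.1879  0.2046] yaw_y 88.48 z [-0.002  0.    -1.   ] w0.999 g0.0 F [ 0.3 -0.8  0.4] q [-0.44 -0.01  0.79  1.92  0.01  1.23  1.89]
[[275.8 223.3]
 [308.3 224.5]]
[[346. 151.]
 [344. 179.]
 [231. 137.]
 [232. 192.]
 [254. 203.]]
```

View pics/m3.png

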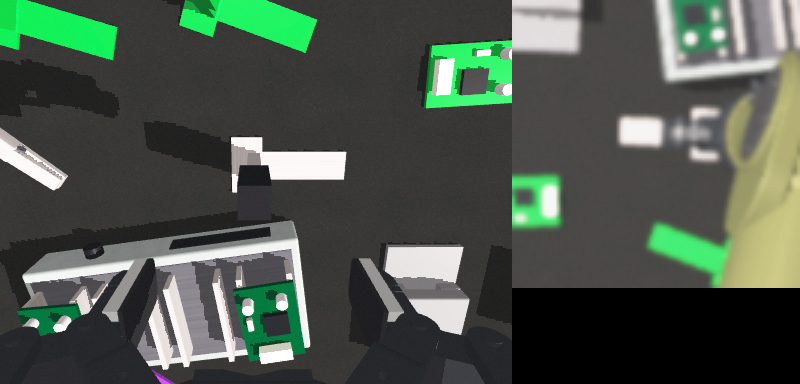

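The projected corners land on the lifter to within a pixel: blade tip at (346,152)–(345,179) and grip top at (254,203). It hasn't been knocked. Grasping now.

```bash
python3 -m jog '[[[0.002,0.003,-0.07],[0,0,0],1],[[0.002,0.003,-0.14],[0,0,0],1],[[0.002,0.003,-0.208],[0,0,0],1],[[0.002,0.003,-0.208],[0,0,0],1],[[0.002,0.003,-0.208],[0,0,0],0.6],[[0.002,0.003,-0.208],[0,0,0],0.4],[[0.002,0.003,-0.208],[0,0,0],0],[[0.002,0.003,-0.208],[0,0,0],0]]' >/dev/null
python3 -m jog '[[[0,0,0],[0,0,0],0],[[0,0,0],[0,0,0],0],[[0,0,0],[0,0,0],0],[[0,0,0],[0,0,0],0],[[0,0,0],[0,0,0],0]]' >/dev/null
python3 -c "from h import *; status()"
python3 -m jog '[[[0,0,0.02],[0,0,0],0],[[0,0,0.08],[0,0,0],0],[[0,0,0.15],[0,0,0],0],[[0,0,0.15],[0,0,0],0],[[0,0,0.15],[0,0,0],0]]' >/dev/null
bash snap.sh l2
```

```text
t5.2 [ 0.4573 -0.1874  0.0817] yaw_y 88.34 z [ 0.003  0.001 -1.   ] w0.271 g59.1 F [-1.2  1.5  7.5] q [-0.4   0.18  0.8   2.05 -0.16  0.97  2.02]
t5.8 [ 0.4564 -0.1876  0.1713] yaw_y 88.33 z [ 0.003  0.001 -1.   ] w0.272 g59.5 F [-0.4 -0.6 -1.8] q [-0.45  0.03  0.81  1.96 -0.03  1.16  1.91]
```

```bash
python3 -m jog '[[[0,0,0.08],[0,0,-0.1],0],[[-0.01,0,0.1],[0,0,-0.28],0],[[-0.02,0,0.1],[0,0,-0.46],0],[[-0.03,-0.01,0.1],[0,0,-0.64],0],[[-0.033,-0.01,0.1],[0,0,-0.82],0],[[-0.033,-0.01,0.1],[0,0,-1],0],[[-0.033,-0.01,0.1],[0,0,-1],0]]' >/dev/null
python3 -m jog '[[[0,0,0],[0,0,-0.18],0],[[0,0,0],[0,0,-0.36],0],[[0,0,0],[0,0,-0.54],0],[[0,0,0],[0,0,-0.7],0],[[0,0,0],[0,0,-0.798],0],[[0,0,0],[0,0,-0.798],0],[[0,0,0],[0,0,-0.798],0]]' >/dev/null
bash snap.sh l3
```

```text
t7.2 [ 0.4358 -0.1934  0.2294] yaw_y 7.64 z [-0.002 -0.    -1.   ] w0.270 g60.3 F [-0.5  0.6 -2. ] q [-0.4  -0.08  0.74  1.91  0.06  1.29  0.45]
```

View pics/l3.png

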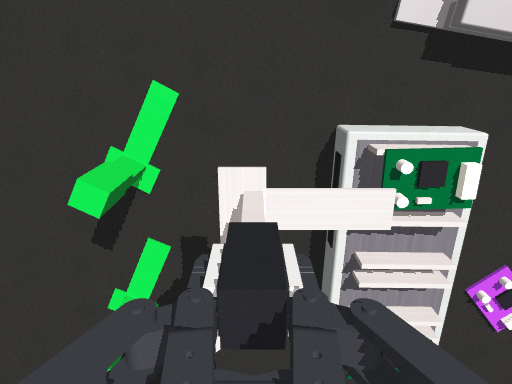

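The lifter is held straight, with the blade tip at (394,190)–(393,228). Board3 is at about (384..482,147..210). I'll check both from this view.

Run:
```python
from h import *
import pickle
c=pickle.load(open("pics/l3.pkl","rb"))
T=cast(c,[(394.5,190),(393,229)],.1515); print("tip",T.round(4),T.mean(0).round(4))
H=cast(c,[(218,167),(266,167)],.1515); print("heel end",H.round(4))
p=np.array([.4358,-.1934]);a=np.radians(7.64); print("expect tip",p+.09*np.array([np.cos(a),np.sin(a)]))
B=cast(c,[(384,148),(482,147),(384,208)],.074); print(B.round(4), "diag mid",((B[1]+B[2])/2).round(4), np.degrees(np.arctan2(*(B[1]-B[0])[1::-1])))
```

```text
tip [[ 0.522  -0.1662  0.1515]
 [ 0.5283 -0.1925  0.1515]] [ 0.5251 -0.1793  0.1515]
heel end [[ 0.4107 -0.1662  0.1515]
 [ 0.4399 -0.1623  0.1515]]
expect tip [ 0.52500107 -0.18143465]
[[ 0.5407 -0.1532  0.074 ]
 [ 0.6212 -0.1415  0.074 ]
 [ 0.5546 -0.2057  0.074 ]] diag mid [ 0.5879 -0.1736  0.074 ] 8.32484204665542
```

```bash
python3 -m jog '[[[0,0,-0.06],[0,0,0],0],[[0,0,-0.12],[0,0,0],0],[[0,0,-0.154],[0,0,0],0],[[0,0,-0.154],[0,0,0],0],[[0,0,-0.154],[0,0,0],0]]' >/dev/null
python3 -c "from h import *; status()"
python3 -m jog '[[[0.03,0.004,0],[0,0,0],0],[[0.06,0.008,0],[0,0,0],0],[[0.09,0.012,0],[0,0,0],0],[[0.12,0.016,0],[0,0,0],0],[[0.14,0.018,0],[0,0,0],0],[[0.152,0.02,0],[0,0,0],0],[[0.152,0.02,0],[0,0,0],0],[[0.152,0.02,0],[0,0,0],0]]' >/dev/null
bash snap.sh l4
```

```text
t7.8 [ 0.4364 -0.1937  0.1381] yaw_y 7.49 z [-0.    -0.001 -1.   ] w0.270 g60.2 F [ 0.2  0.  -0.5] q [-0.39  0.03  0.77  2.03 -0.03  1.09  0.53]
t8.6 [ 0.5269 -0.1818  0.1379] yaw_y 7.40 z [-0. -0. -1.] w0.270 g60.3 F [-0.6 -0.1 -1.9] q [-0.36  0.25  0.74  1.84 -0.19  1.12  0.57]
```

View pics/l4.png

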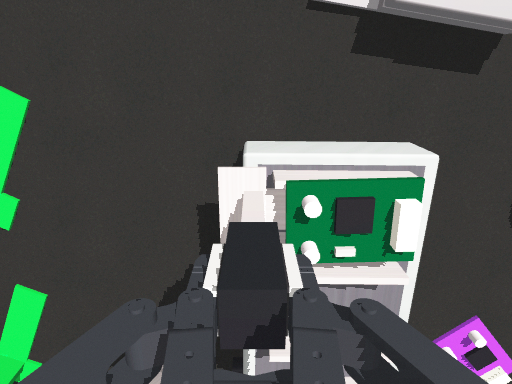

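The board sits centred over the blade (board corners at (286,181) and (412,262)). Lifting slowly.

```bash
python3 -m jog '[[[0,0,0.01],[0,0,0],0],[[0,0,0.015],[0,0,0],0],[[0,0,0.02],[0,0,0],0],[[0,0,0.027],[0,0,0],0],[[0,0,0.037],[0,0,0],0],[[0,0,0.055],[0,0,0],0],[[0,0,0.075],[0,0,0],0],[[0,0,0.085],[0,0,0],0]]' >/dev/null
python3 -m jog '[[[0,0,0],[0,0,0],0],[[0,0,0],[0,0,0],0]]'>/dev/null
bash snap.sh l5
```

```text
t9.6 [ 0.5274 -0.1814  0.1888] yaw_y 7.42 z [ 0.  0. -1.] w0.272 g60.2 F [ 0.   0.9 -2.8] q [-0.39  0.2   0.75  1.79 -0.14  1.21  0.54]
```

View pics/l5.png

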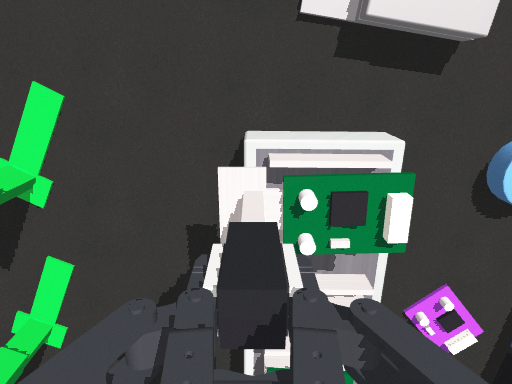

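The board is riding level on the blade. Measuring how it sits in the lifter frame.

```bash
cat > inhand.py <<'E'
from h import *
import pickle,sys,json
c=pickle.load(open(f"pics/{sys.argv[1]}.pkl","rb")); tc=np.array(json.loads(sys.argv[2])); yaw=np.radians(float(sys.argv[3])); 
f=c["frame"].astype(int); r,g,b=f[...,0],f[...,1],f[...,2]
m=((g>r*1.8+10)&(g>b*1.2)&(g<170)).astype(np.uint8); m[:, :270]=0
m=cv2.morphologyEx(m,cv2.MORPH_CLOSE,np.ones((3,3)))
k=max(cv2.findContours(m,0,2)[0],key=cv2.contourArea)
h=cv2.convexHull(k); e=cv2.arcLength(h,True)
q=cv2.approxPolyDP(h,.03*e,True)[:,0]; print(q.tolist())
zt=float(sys.argv[4]) if len(sys.argv)>4 else tc[2]-.081+.007
P=cast(c,q,zt)[:,:2]-tc[:2]; Rm=np.array([[np.cos(yaw),np.sin(yaw)],[-np.sin(yaw),np.cos(yaw)]])
Q=P@Rm.T; print(Q.round(4).tolist(),"c",Q.mean(0).round(4))
rc=cv2.minAreaRect((cast(c,h[:,0],zt)[:,:2]-tc[:2]).astype(np.float32)@Rm.T.astype(np.float32)); print("rect",rc)
E
python3 inhand.py l5 '[0.5274,-0.1814,0.1888]' 7.42
python3 inhand.py l4 '[0.5269,-0.1818,0.1379]' 7.40 0.074
```

```text
[[415, 174], [404, 252], [284, 242], [284, 175]]
[[0.0986, 0.027], [0.0998, -0.0263], [0.0206, -0.0191], [0.0192, 0.0263]] c [0.0595 0.002 ]
rect ((0.05948873236775398, -6.126239895820618e-06), (0.08008293062448502, 0.05508987978100777), 1.5244319438934326)
[[424, 179], [412, 260], [317, 262], [286, 242], [287, 181]]
[[0.0991, 0.027], [0.1004, -0.0263], [0.0407, -0.0279], [0.0207, -0.0138], [0.02, 0.0256]] c [ 0.0562 -0.0031]
rect ((0.06012426316738129, -0.00027290359139442444), (0.0799744501709938, 0.05493466183543205), 1.6210758686065674)
```

```bash
python3 -m jog '[[[0,0.008,0.005],[0,0,0],0],[[0,0.025,0.012],[0,0,0],0],[[0,0.05,0.02],[0,0,0],0],[[0,0.08,0.02],[0,0,0],0],[[0,0.11,0.02],[0,0,0],0],[[0,0.14,0.02],[0,0,0],0],[[0,0.17,0.02],[0,0,0],0],[[0,0.2,0.02],[0,0,0],0]]' >/dev/null
python3 -m jog '[[[0.003,0.03,0],[0,0,-0.01],0],[[0.01,0.06,0],[0,0,-0.03],0],[[0.019,0.09,0],[0,0,-0.06],0],[[0.028,0.12,0],[0,0,-0.1],0],[[0.037,0.15,0],[0,0,-0.13],0],[[0.046,0.18,0],[0,0,-0.16],0],[[0.053,0.21,0],[0,0,-0.18],0],[[0.057,0.24,0],[0,0,-0.191],0]]' >/dev/null
python3 -m jog '[[[0,0.03,0],[0,0,0],0],[[0,0.06,0],[0,0,0],0],[[0,0.085,0],[0,0,0],0],[[0,0.105,0],[0,0,0],0],[[0,0.12,0],[0,0,0],0],[[0,0.13,0],[0,0,0],0],[[0,0.136,0],[0,0,0],0],[[0,0.136,0],[0,0,0],0]]' >/dev/null
python3 -m jog '[[[0,0,0],[0,0,0],0],[[0,0,0],[0,0,0],0]]'>/dev/null
bash snap.sh l6
```

```text
t12.2 [0.5618 0.1633 0.2008] yaw_y -1.24 z [ 0. -0. -1.] w0.274 g60.1 F [ 0.7  0.1 -2.5] q [-0.79  0.23  0.53  1.7  -0.12  1.24 -0.25]
```

View pics/l6.png

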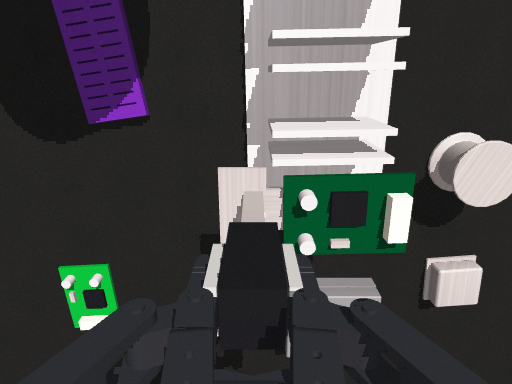

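The board rode across without shifting. The fin tops at rows 34, 67, 128 and 157 let me check lateral alignment from this pose.

```bash
python3 inhand.py l6 '[0.5618,0.1633,0.2008]' -1.24
python3 - <<'E'
from h import *
import pickle
c=pickle.load(open("pics/l6.pkl","rb"));f=c["frame"].astype(int)
for col in (290,330,370): 
    g=f[0:175,col].sum(1); print(col,[i for i in range(1,175) if abs(g[i]-g[i-1])>60])
P=cast(c,[(272,157),(388,158),(272,129),(392,130),(272,67),(400,67),(272,34),(405,34)],.08); print(P[:,:2].round(4))
E
```

```text
[[415, 174], [404, 252], [283, 242], [285, 175]]
[[0.0984, 0.027], [0.0996, -0.0264], [0.0198, -0.0192], [0.0197, 0.0262]] c [0.0594 0.0019]
rect ((0.05934177339076996, -0.00012876465916633606), (0.08006245642900467, 0.05517365410923958), 1.5583840608596802)
290 [29, 30, 38, 46, 64, 72, 118, 122, 138, 154, 166]
330 [28, 29, 37, 38, 45, 63, 71, 117, 121, 137, 140, 153, 165, 166, 174]
370 [6, 36, 37, 44, 49, 143, 147, 152, 173, 174]
[[0.5767 0.1892]
 [0.6622 0.1867]
 [0.5767 0.2097]
 [0.6628 0.2072]
 [0.5768 0.2515]
 [0.6634 0.2497]
 [0.5768 0.2719]
 [0.6642 0.2701]]
```

Run:
```python
from h import *
import pickle
c=pickle.load(open("pics/l6.pkl","rb"));f=c["frame"].astype(float).sum(2)
for r0,r1 in ((147,160),(56,68),(22,34)):
    cols=np.arange(285,385,4); rows=[]
    for u in cols:
        d=np.diff(f[r0-1:r1+1,u-1:u+2].mean(1)); i=np.argmax(d); 
        rows.append(r0-1+i+.5)
    rows=np.array(rows); k=np.polyfit(cols,rows,1); ok=abs(rows-np.polyval(k,cols))<1.5
    k=np.polyfit(cols[ok],rows[ok],1); print(ok.sum(),rows[:4],rows[-4:],k)
    P=cast(c,[(285,np.polyval(k,285)),(385,np.polyval(k,385))],.08); d=P[1]-P[0]; print(P[:,:2].round(4),"ang",np.degrees(np.arctan2(d[1],d[0])).round(2),"y at .621",(P[0,1]+d[1]/d[0]*(.621-P[0,0])).round(4))
g=c["frame"].astype(int); 
# board +y edge line
cols=np.arange(295,405,4); rows=[]
for u in cols:
    col=g[165:185,u]; gr=col[:,1]-col[:,0]; rows.append(165+np.argmax(np.diff(gr))+.5)
k=np.polyfit(cols,rows,1); print(rows[:3],rows[-3:]); P=cast(c,[(295,np.polyval(k,295)),(400,np.polyval(k,400))],.127);d=P[1]-P[0];print("board edge",P[:,:2].round(4),np.degrees(np.arctan2(d[1],d[0])))
```

```text
24 [153.5 153.5 153.5 153.5] [151.5 151.5 151.5 156.5] [-2.20652174e-02  1.59761920e+02]
[[0.5862 0.1916]
 [0.6594 0.1918]] ang 0.12 y at .621 0.1917
24 [63.5 63.5 63.5 63.5] [55.5 61.5 61.5 61.5] [-2.14652956e-02  6.95740788e+01]
[[0.5855 0.2536]
 [0.6528 0.2535]] ang -0.02 y at .621 0.2536
23 [29.5 29.5 28.5 28.5] [27.5 27.5 27.5 27.5] [-1.90205348e-02  3.44798715e+01]
[[0.5853 0.2747]
 [0.6506 0.2745]] ang -0.18 y at .621 0.2745
[np.float64(174.5), np.float64(174.5), np.float64(174.5)] [np.float64(172.5), np.float64(171.5), np.float64(172.5)]
board edge [[0.5881 0.1893]
 [0.6515 0.1896]] 0.2376277427384759
```

Board yaw is about 0.2° and its centre about (0.621, 0.1626). Bay0 is at (0.621, 0.163). Lowering it and withdrawing.

```bash
python3 -m jog '[[[0,0,-0.02],[0,0,0],0],[[0,0,-0.04],[0,0,0],0],[[0,0,-0.055],[0,0,0],0],[[0,0,-0.063],[0,0,0],0],[[0,0,-0.07],[0,0,0],0],[[0,0,-0.078],[0,0,0],0],[[0,0,-0.09],[0,0,0],0],[[0,0,-0.1],[0,0,0],0]]' >/dev/null
python3 -m jog '[[[0,0,0],[0,0,0],0]]' >/dev/null
bash snap.sh l7
python3 -m jog '[[[-0.01,0,0],[0,0,0],0],[[-0.03,0.001,0],[0,0,0],0],[[-0.06,0.001,0],[0,0,0],0],[[-0.09,0.002,0],[0,0,0],0],[[-0.12,0.003,0],[0,0,0],0],[[-0.15,0.003,0],[0,0,0],0],[[-0.17,0.004,0],[0,0,0],0],[[-0.17,0.004,0],[0,0,0],0]]' >/dev/null
bash snap.sh l8
python3 inhand.py l8 '[0.461,0.1655,0.1408]' 0 0.084
python3 -c "
import cv2,numpy as np
cv2.imwrite('pics/m4.png',cv2.resize(np.hstack([cv2.imread('pics/l7.png'),cv2.imread('pics/l8.png')]),(800,300)))"
```

```text
t13.2 [0.561  0.1639 0.1397] yaw_y -1.18 z [-0.002 -0.001 -1.   ] w0.270 g60.1 F [-1.  -0.2 -2. ] q [-0.78  0.28  0.52  1.77 -0.15  1.13 -0.22]
t14.1 [0.4578 0.167  0.1409] yaw_y -1.08 z [-0.001  0.001 -1.   ] w0.273 g60.3 F [-0.5  0.3 -1.6] q [-0.88  0.06  0.5   2.   -0.03  1.1  -0.39]
[[511, 186], [511, 270], [454, 271], [467, 187]]
[[0.142, 0.024], [0.1544, -0.0304], [0.1197, -0.0305], [0.1175, 0.0238]] c [ 0.1334 -0.0033]
rect ((0.13579188287258148, -0.0032499097287654877), (0.03716307878494263, 0.05514083802700043), 0.14748096466064453)
```

View pics/m4.png

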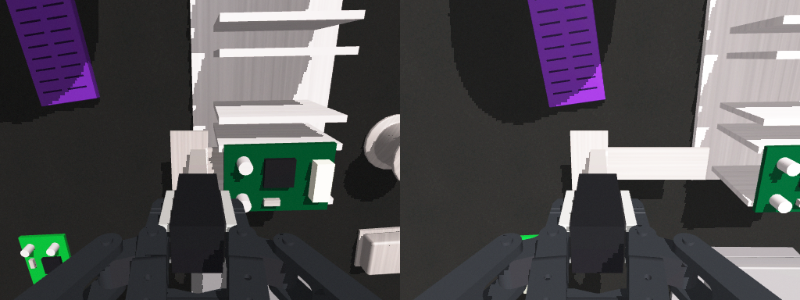

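Board3 is placed: its lateral centre reads 0.1622 m and its yaw about 0.1°. Next is board0 in the far heater bay.

```bash
python3 -m jog '[[[0,0,0.07],[0,0,0],0],[[0,-0.04,0.14],[0,0,0],0],[[0,-0.1,0.147],[0,0,0.05],0],[[0,-0.16,0.147],[0,0,0.1],0],[[0,-0.22,0.147],[0,0,0.15],0],[[0,-0.28,0.147],[0,0,0.185],0],[[0,-0.34,0.147],[0,0,0.185],0],[[0,-0.4,0.147],[0,0,0.185],0]]' >/dev/null
python3 -m jog '[[[0,-0.07,0],[0,0,0],0],[[0,-0.14,0],[0,0,0],0],[[0,-0.21,0],[0,0,0],0],[[0,-0.28,0],[0,0,0],0],[[0,-0.35,0],[0,0,0],0],[[0,-0.42,0],[0,0,0],0],[[0,-0.49,0],[0,0,0],0],[[0,-0.525,0],[0,0,0],0]]' >/dev/null
python3 -m jog '[[[0,0,0],[0,0,0],0],[[0,0,0],[0,0,0],0]]'>/dev/null
bash snap.sh l9
```

```text
t15.9 [ 0.4596 -0.3893  0.2288] yaw_y 7.08 z [-0.001 -0.001 -1.   ] w0.273 g60.6 F [ 0.1  0.1 -2.2] q [-0.18  0.36  1.05  1.64 -0.32  1.33  1.04]
```

View pics/l9.png

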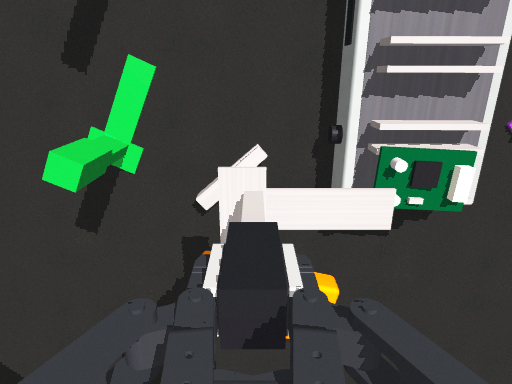

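The blade is straight. Board0 is at (378..475,147..211). The crocodile clip (18 mm high) and meter (43 mm high) lie below the path, and the lifter stays above 55 mm.

```bash
python3 inhand.py l9 '[0.4596,-0.3893,0.2288]' 7.08 0.074
python3 - <<'E'
from h import *
import pickle
c=pickle.load(open("pics/l9.pkl","rb"))
print(cast(c,[(379.5,147),(475,150.5),(463,211)],.074)[:,:2].round(4))
E
```

```text
[[381, 147], [476, 152], [461, 210], [395, 208], [374, 187]]
[[0.1066, 0.0267], [0.1863, 0.0226], [0.1844, -0.0297], [0.1258, -0.0279], [0.1049, -0.0084]] c [ 0.1416 -0.0034]
rect ((0.145257368683815, -0.0016209986060857773), (0.054719891399145126, 0.08113755285739899), 87.17993927001953)
[[ 0.5608 -0.3499]
 [ 0.6405 -0.3428]
 [ 0.6483 -0.3968]]
```

```bash
python3 -m jog '[[[0,0,-0.06],[0,0,0.004],0],[[0,0,-0.12],[0,0,0.004],0],[[0,0,-0.153],[0,0,0.004],0],[[0,0,-0.153],[0,0,0.004],0],[[0,0,-0.153],[0,0,0.004],0]]' >/dev/null
python3 -c "from h import *; status()"
python3 -m jog '[[[0.03,0.004,0],[0,0,0],0],[[0.06,0.008,0],[0,0,0],0],[[0.09,0.012,0],[0,0,0],0],[[0.12,0.016,0],[0,0,0],0],[[0.138,0.018,0],[0,0,0],0],[[0.146,0.019,0],[0,0,0],0],[[0.146,0.019,0],[0,0,0],0],[[0.146,0.019,0],[0,0,0],0]]' >/dev/null
bash snap.sh l10
python3 -m jog '[[[0,0,0.01],[0,0,0],0],[[0,0,0.015],[0,0,0],0],[[0,0,0.02],[0,0,0],0],[[0,0,0.027],[0,0,0],0],[[0,0,0.037],[0,0,0],0],[[0,0,0.055],[0,0,0],0],[[0,0,0.075],[0,0,0],0],[[0,0,0.085],[0,0,0],0]]' >/dev/null
python3 -m jog '[[[0,0,0.01],[0,0,0],0],[[0,0,0.02],[0,0,0],0],[[0,0,0.02],[0,0,0],0]]'>/dev/null
bash snap.sh l11
python3 -c "
import cv2,numpy as np
cv2.imwrite('pics/m5.png',cv2.resize(np.hstack([cv2.imread('pics/l10.png'),cv2.imread('pics/l11.png')]),(800,300)))"
```

```text
t16.4 [ 0.4606 -0.3877  0.1379] yaw_y 7.44 z [ 0.001 -0.    -1.   ] w0.274 g60.5 F [ 1.1 -0.2 -2.2] q [-0.13  0.44  0.99  1.74 -0.4   1.18  1.1 ]
t17.2 [ 0.5463 -0.3777  0.1375] yaw_y 7.27 z [-0. -0. -1.] w0.271 g60.4 F [-0.9  0.1 -2.3] q [-0.1   0.57  0.93  1.57 -0.48  1.24  1.03]
t18.4 [ 0.5476 -0.3774  0.2011] yaw_y 7.33 z [ 0.001 -0.001 -1.   ] w0.274 g60.6 F [-0.1  0.3 -2.4] q [-0.12  0.52  0.96  1.5  -0.43  1.34  1.  ]
```

View pics/m5.png

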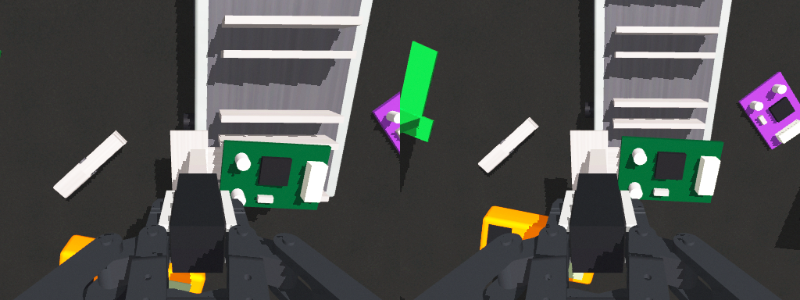

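```bash
python3 inhand.py l11 '[0.5476,-0.3774,0.2011]' 7.33;  python3 - <<'E'
from h import *
import pickle
c=pickle.load(open("pics/l11.pkl","rb"));g=c["frame"].astype(int)
cols=np.arange(295,400,4); rows=[]
for u in cols:
    col=g[165:195,u]; gr=col[:,1]-col[:,0]; rows.append(165+np.argmax(np.diff(gr))+.5)
k=np.polyfit(cols,rows,1); P=cast(c,[(295,np.polyval(k,295)),(400,np.polyval(k,400))],.127);d=P[1]-P[0];print(rows[:2],rows[-2:],"edge ang world",np.degrees(np.arctan2(d[1],d[0])))
E
```

```text
[[284, 174], [414, 182], [397, 259], [281, 243]]
[[0.0191, 0.0268], [0.0988, 0.0218], [0.0959, -0.0317], [0.0187, -0.0199]] c [ 0.0581 -0.0007]
rect ((0.057446304708719254, -0.0024252571165561676), (0.055092908442020416, 0.08008541166782379), 86.9312744140625)
[np.float64(174.5), np.float64(174.5)] [np.float64(179.5), np.float64(179.5)] edge ang world 4.358429494562704
```

Board0 is level but turned −3.0° on the blade and 2.4 mm off-centre. I'll set it down at a small angle first, then re-pick it squared.

```bash
python3 -m jog '[[[0,0.008,0],[0,0,0],0],[[0,0.025,0],[0,0,0],0],[[0,0.05,0],[0,0,0],0],[[0,0.08,0],[0,0,0],0],[[0,0.11,0],[0,0,0],0],[[0,0.14,0],[0,0,0],0],[[0,0.17,0],[0,0,0],0],[[0,0.2,0],[0,0,0],0]]' >/dev/null
python3 -m jog '[[[0.003,0.03,0],[0,0,-0.01],0],[[0.006,0.06,0],[0,0,-0.03],0],[[0.009,0.09,0],[0,0,-0.05],0],[[0.012,0.12,0],[0,0,-0.07],0],[[0.016,0.15,0],[0,0,-0.09],0],[[0.02,0.18,0],[0,0,-0.11],0],[[0.024,0.21,0],[0,0,-0.125],0],[[0.027,0.24,0],[0,0,-0.13],0]]' >/dev/null
python3 -m jog '[[[0,0.03,0],[0,0,0],0],[[0,0.06,0],[0,0,0],0],[[0,0.09,0],[0,0,0],0],[[0,0.12,0],[0,0,0],0],[[0,0.15,0],[0,0,0],0],[[0,0.18,0],[0,0,0],0],[[0,0.21,0],[0,0,0],0],[[0,0.24,0],[0,0,0],0]]' >/dev/null
python3 -m jog '[[[0,0.03,0],[0,0,0],0],[[0,0.06,0],[0,0,0],0],[[0,0.09,0],[0,0,0],0],[[0,0.12,0],[0,0,0],0],[[0,0.15,0],[0,0,0],0],[[0,0.18,0],[0,0,0],0],[[0,0.21,0],[0,0,0],0],[[0,0.24,0],[0,0,0],0]]' >/dev/null
python3 -m jog '[[[0,0.03,0],[0,0,0],0],[[0,0.055,0],[0,0,0],0],[[0,0.072,0],[0,0,0],0],[[0,0.082,0],[0,0,0],0],[[0,0.088,0],[0,0,0],0],[[0,0.088,0],[0,0,0],0],[[0,0.088,0],[0,0,0],0]]' >/dev/null
bash snap.sh l12
python3 inhand.py l12 '[0.5636,0.2276,0.2011]' 1.5; python3 -c "from h import *; status()"
```

```text
t22.4 [0.5636 0.2267 0.2002] yaw_y 1.41 z [ 0. -0. -1.] w0.275 g60.5 F [-0.1 -1.  -4. ] q [-1.15  0.35  0.89  1.66 -0.28  1.27 -0.18]
[[285, 174], [413, 182], [397, 259], [365, 297], [327, 297], [280, 242]]
[[0.0196, 0.0263], [0.0976, 0.0212], [0.0953, -0.0321], [0.0774, -0.0619], [0.0513, -0.0619], [0.0178, -0.0196]] c [ 0.0599 -0.0213]
rect ((0.05624978244304657, -0.01902903988957405), (0.08675434440374374, 0.07970678061246872), 86.93486785888672)
t22.4 [0.5636 0.2267 0.2003] yaw_y 1.40 z [ 0. -0. -1.] w0.275 g60.5 F [-0.1 -0.1 -2.7] q [-1.15  0.35  0.89  1.66 -0.28  1.27 -0.18]
```

```bash
python3 -m jog '[[[0,0,-0.02],[0,0,0],0],[[0,0,-0.04],[0,0,0],0],[[0,0,-0.055],[0,0,0],0],[[0,0,-0.063],[0,0,0],0],[[0,0,-0.07],[0,0,0],0],[[0,0,-0.078],[0,0,0],0],[[0,0,-0.09],[0,0,0],0],[[0,0,-0.1],[0,0,0],0]]' >/dev/null
python3 -m jog '[[[0,0,0],[0,0,0],0],[[0,0.001,0],[0,0,-0.02],0],[[0,0.002,0],[0,0,-0.04],0],[[0,0.003,0],[0,0,-0.06],0],[[0,0.003,0],[0,0,-0.06],0]]' >/dev/null
bash snap.sh l13
python3 -m jog '[[[0,0,0.01],[0,0,0],0],[[0,0,0.017],[0,0,0],0],[[0,0,0.023],[0,0,0],0],[[0,0,0.03],[0,0,0],0],[[0,0,0.037],[0,0,0],0],[[0,0,0.055],[0,0,0],0],[[0,0,0.07],[0,0,0],0],[[0,0,0.08],[0,0,0],0]]' >/dev/null
python3 -m jog '[[[0,0,0],[0,0,0],0],[[0,0,0],[0,0,0],0]]' >/dev/null
bash snap.sh l14
sed -i 's/^m=cv2/m[275:]=0; m[262:,330:]=0; m=cv2/' inhand.py
python3 inhand.py l14 '[0.5636,0.2283,0.188]' -1.3
python3 -c "
import cv2,numpy as np
cv2.imwrite('pics/m6.png',cv2.resize(np.hstack([cv2.imread('pics/l13.png'),cv2.imread('pics/l14.png')]),(800,300)))"
```

```text
t23.7 [0.5635 0.2298 0.1404] yaw_y -1.24 z [ 0.  0. -1.] w0.276 g60.4 F [-0.4 -0.  -2.4] q [-1.13  0.41  0.87  1.72 -0.34  1.17 -0.19]
t24.8 [0.5634 0.2296 0.1882] yaw_y -1.22 z [ 0.  0. -1.] w0.270 g60.5 F [-0.2 -0.6 -3.4] q [-1.15  0.36  0.89  1.67 -0.3   1.25 -0.22]
[[281, 176], [409, 177], [398, 256], [313, 268], [280, 242]]
[[0.017, 0.0269], [0.0949, 0.0265], [0.096, -0.028], [0.0404, -0.0373], [0.0177, -0.0179]] c [ 0.0532 -0.006 ]
rect ((0.056384965777397156, -0.005326569080352783), (0.06418383866548538, 0.0800054594874382), 89.6203384399414)
```

View pics/m6.png

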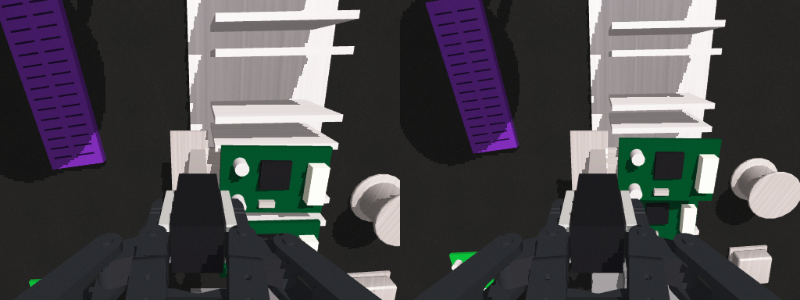

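```bash
python3 -m jog '[[[0,0,0],[0,0,0.016],0],[[0.0015,0.001,0],[0,0,0.032],0],[[0.0015,0.001,0],[0,0,0.032],0],[[0.0015,0.001,0],[0,0,0.032],0]]' >/dev/null
bash snap.sh l15
python3 - <<'E'
from h import *
import pickle
c=pickle.load(open("pics/l15.pkl","rb"));g=c["frame"].astype(int)
s,p,m=tcp(); zt=p[2]-.074; f=g.astype(float).sum(2)
cols=np.arange(295,400,4); rows=[]
for u in cols:
    col=g[165:195,u]; gr=col[:,1]-col[:,0]; rows.append(165+np.argmax(np.diff(gr))+.5)
k=np.polyfit(cols,rows,1); P=cast(c,[(295,np.polyval(k,295)),(400,np.polyval(k,400))],zt);d=P[1]-P[0];print("board +y edge",P[:,:2].round(4),"ang",np.degrees(np.arctan2(d[1],d[0])).round(2))
for r0,r1 in ((20,50),(55,80)):
    cols=np.arange(285,385,4); rows=np.array([r0-1+np.argmax(np.diff(f[r0-1:r1+1,u-1:u+2].mean(1)))+.5 for u in cols])
    md=np.median(rows); ok=abs(rows-md)<4; k=np.polyfit(cols[ok],rows[ok],1); P=cast(c,[(285,np.polyval(k,285)),(385,np.polyval(k,385))],.08);d=P[1]-P[0]; print(ok.sum(),md,P[:,:2].round(4),"ang",np.degrees(np.arctan2(d[1],d[0])).round(2))
E
python3 inhand.py l15 '[0.5643,0.2301,0.188]' 0.2
```

```text
t25.2 [0.5643 0.2301 0.188 ] yaw_y 0.22 z [-0. -0. -1.] w0.273 g60.5 F [-0.1 -0.  -2.4] q [-1.14  0.36  0.89  1.67 -0.3   1.25 -0.19]
board +y edge [[0.59   0.2562]
 [0.6538 0.2557]] ang -0.48
21 29.5 [[0.5839 0.3404]
 [0.6459 0.3407]] ang 0.29
23 65.5 [[0.5847 0.3194]
 [0.6487 0.3199]] ang 0.42
[[281, 176], [409, 177], [398, 256], [311, 261], [281, 243]]
[[0.0173, 0.0256], [0.0951, 0.0251], [0.0961, -0.0293], [0.0389, -0.0332], [0.0186, -0.0199]] c [ 0.0532 -0.0063]
rect ((0.05659319460391998, -0.003933550789952278), (0.058795955032110214, 0.07989226281642914), 89.56616973876953)
```

```bash
python3 -m jog '[[[0,-0.0015,0],[0,0,0.013],0],[[0,-0.0015,-0.02],[0,0,0.013],0],[[0,-0.0015,-0.034],[0,0,0.013],0],[[0,-0.0015,-0.042],[0,0,0.013],0],[[0,-0.0015,-0.05],[0,0,0.013],0],[[0,-0.0015,-0.058],[0,0,0.013],0],[[0,-0.0015,-0.07],[0,0,0.013],0],[[0,-0.0015,-0.08],[0,0,0.013],0]]' >/dev/null
python3 -m jog '[[[0,0,0],[0,0,0],0],[[-0.01,0,0],[0,0,0],0],[[-0.03,0,0],[0,0,0],0],[[-0.06,-0.001,0],[0,0,0],0],[[-0.09,-0.001,0],[0,0,0],0],[[-0.12,-0.002,0],[0,0,0],0],[[-0.15,-0.002,0],[0,0,0],0],[[-0.17,-0.002,0],[0,0,0],0]]' >/dev/null
python3 -m jog '[[[0,0,0.02],[0,0,0],0],[[0,0,0.08],[0,0,0],0],[[0,0,0.15],[0,0,0],0],[[0,0,0.15],[0,0,0],0],[[0,0,0.15],[0,0,0],0]]' >/dev/null
bash snap.sh l16
```

```text
t27.4 [0.4633 0.2283 0.2318] yaw_y 0.79 z [ 0.002  0.003 -1.   ] w0.271 g60.6 F [-0.7 -0.  -2.8] q [-1.4   0.04  0.92  1.83 -0.03  1.28 -0.45]
```

View pics/l16.png

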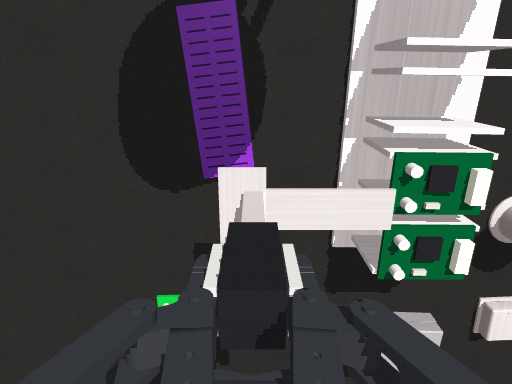

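Both boards are seated in bays 0 and 1 (at (440,184) and (426,252)), resting on both fins. Now the lifter goes to the holder mouth.

```bash
python3 -m jog '[[[0.004,-0.05,0],[0,0,0],0],[[0.01,-0.11,0],[0,0,-0.02],0],[[0.016,-0.17,-0.02],[0,0,-0.04],0],[[0.022,-0.23,-0.04],[0,0,-0.04],0],[[0.028,-0.29,-0.06],[0,0,-0.04],0],[[0.028,-0.35,-0.1],[0,0,-0.04],0],[[0.028,-0.389,-0.133],[0,0,-0.04],0],[[0.028,-0.389,-0.133],[0,0,-0.04],0]]' >/dev/null
python3 -m jog '[[[0,0,0],[0,0,0],0],[[0,0,0],[0,0,0],0]]' >/dev/null
bash snap.sh l17
```

```text
t28.4 [ 0.4792 -0.0044  0.1504] yaw_y -0.92 z [ 0. -0. -1.] w0.274 g60.5 F [-0.1  0.5 -1.8] q [-1.18  0.02  1.17  2.02 -0.02  1.12 -0.02]
```

View pics/l17.png

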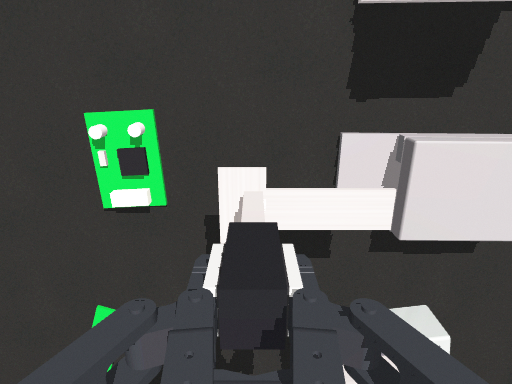

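Run:
```python
from h import *
import pickle
c=pickle.load(open("pics/l17.pkl","rb"));f=c["frame"].astype(float).sum(2)
for u in (440,470,500):
    g=f[:,u]; d=np.diff(g[100:280]); 
    up=100+np.argmax(d)+.5; dn=100+np.argmin(d)+.5
    P=cast(c,[(u,up),(u,dn)],.034); print(u,up,dn,P[:,:2].round(4),"mid",P.mean(0)[:2].round(4))
g=f[:,350];print("plate edge",[i for i in range(110,245) if abs(g[i+1]-g[i])>80])
for u in (290,330,370):
    g=f[150:270,u];P=cast(c,[(u,150+np.argmax(np.diff(g[:60]))+.5),(u,150+np.argmin(np.diff(g))+.5)],.072);print("blade",P[:,:2].round(4),"mid",P.mean(0)[:2].round(4))
print("platecorner",cast(c,[(341,134)],.006).round(4))
for v in (200,215): 
    g=f[v,380:420]; print(v,[(380+i,int(g[i+1]-g[i])) for i in range(39) if abs(g[i+1]-g[i])>40])
```

```text
440 132.5 240.5 [[ 0.6123  0.0386]
 [ 0.6264 -0.0467]] mid [ 0.6194 -0.004 ]
470 133.5 240.5 [[ 0.6336  0.0376]
 [ 0.6501 -0.047 ]] mid [ 0.6419 -0.0047]
500 133.5 240.5 [[ 0.6548  0.0373]
 [ 0.6737 -0.0474]] mid [ 0.6643 -0.005 ]
plate edge [131, 132, 229]
blade [[ 0.503   0.012 ]
 [ 0.5036 -0.0171]] mid [ 0.5033 -0.0025]
blade [[ 0.5281  0.0117]
 [ 0.5299 -0.0174]] mid [ 0.529  -0.0029]
blade [[ 0.5533  0.0113]
 [ 0.5561 -0.0178]] mid [ 0.5547 -0.0033]
platecorner [[0.5497 0.0337 0.006 ]]
200 [(394, -333), (395, -85), (404, 145), (405, 80), (406, 77), (407, 46)]
215 [(391, -42), (392, -352), (393, -67), (401, 102), (402, 129), (403, 62), (404, 77)]
```

```bash
python3 -m jog '[[[0,-0.0033,-0.03],[0,0,0],0],[[0,-0.0033,-0.06],[0,0,0],0],[[0,-0.0033,-0.085],[0,0,0],0],[[0,-0.0033,-0.099],[0,0,0],0],[[0,-0.0033,-0.099],[0,0,0],0],[[0,-0.0033,-0.099],[0,0,0],0]]' >/dev/null
python3 -c "from h import *; status()"
python3 -m jog '[[[0.02,0,0],[0,0,0],0],[[0.04,-0.001,0],[0,0,0],0],[[0.06,-0.001,0],[0,0,0],0],[[0.08,-0.001,0],[0,0,0],0],[[0.08,-0.001,0],[0,0,0],0]]' >/dev/null
bash snap.sh l18
python3 - <<'E'
from h import *
import pickle
c=pickle.load(open("pics/l18.pkl","rb"));f=c["frame"].astype(float).sum(2)
for u in (275,290,305):
    d=np.diff(f[150:270,u]); print(u,[(150+i,int(d[i])) for i in range(119) if abs(d[i])>60])
E
```

```text
t29.1 [ 0.4797 -0.007   0.0915] yaw_y -0.96 z [ 0.001 -0.    -1.   ] w0.273 g60.6 F [ 0.6 -0.5 -2.8] q [-1.09  0.19  1.14  2.07 -0.2   1.    0.14]
t29.6 [ 0.5293 -0.0076  0.0922] yaw_y -0.94 z [ 0.003 -0.001 -1.   ] w0.273 g60.4 F [-0.3  0.2 -1.2] q [-0.96  0.34  1.06  1.96 -0.34  1.03  0.25]
275 [(187, 541), (221, -414), (222, -205)]
290 [(229, -347), (234, 297), (243, 95)]
305 [(229, -354), (234, 296), (254, -219), (255, -241), (266, 61), (267, -105)]
```

View pics/l18.png

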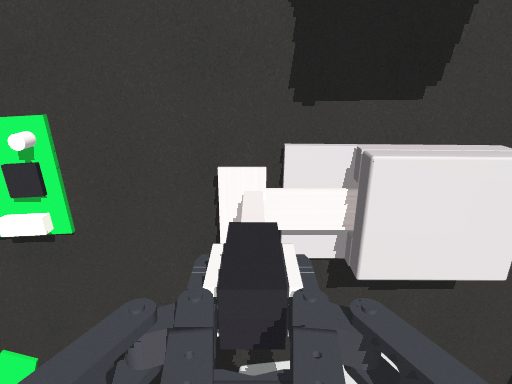

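The blade has entered the slot at col 355, but it looks low relative to the plate (rows 145–260). Checking that offset.

Run:
```python
from h import *
import pickle
c=pickle.load(open("pics/l18.pkl","rb"));f=c["frame"].astype(float).sum(2)
for u in (300,320,340):
    d=np.diff(f[:,u]); E=[(i+.5,int(d[i])) for i in range(130,275) if abs(d[i])>50]; print(u,E)
    
u=320
print("plate",cast(c,[(u,144.5),(u,259.5)],.006)[:,:2].round(4),"blade",cast(c,[(u,188),(u,229.5)],.0135)[:,:2].round(4))
print("block top",cast(c,[(430,151),(430,279.5)],.034)[:,:2].round(4))
```

```text
300 [(142.5, 95), (143.5, 320), (144.5, 52), (229.5, -350), (234.5, 293), (253.5, -336), (254.5, -131), (266.5, 78), (267.5, -109), (271.5, 191), (272.5, -165), (273.5, 141), (274.5, 144)]
320 [(142.5, 107), (143.5, 326), (145.5, 55), (229.5, -349), (234.5, 293), (257.5, -430), (258.5, -140), (259.5, 52)]
340 [(143.5, 425), (145.5, 56), (229.5, -355), (257.5, -138), (258.5, -144)]
plate [[ 0.5725  0.0342]
 [ 0.5766 -0.0478]] blade [[ 0.5724  0.008 ]
 [ 0.5738 -0.0208]]
block top [[ 0.6271  0.0354]
 [ 0.6399 -0.0465]]
```

Aligned within 1 mm: blade at −0.0064 and plate centre at −0.0060. Sliding it home.

```bash
python3 -m jog '[[[0.02,0,0],[0,0,0],0],[[0.04,0,0],[0,0,0],0],[[0.06,-0.001,0],[0,0,0],0],[[0.075,-0.001,0],[0,0,0],0],[[0.083,-0.001,0],[0,0,0],0],[[0.087,-0.001,0],[0,0,0],0],[[0.087,-0.001,0],[0,0,0],0]]' >/dev/null
python3 -c "from h import *; status()"
python3 -m jog '[[[0.003,0,0],[0,0,0],0],[[0.005,0,0],[0,0,0],0],[[0.005,0,0],[0,0,0],0]]' 
python3 -m jog '[[[0.002,0,0],[0,0,0],0],[[0.002,0,0],[0,0,0],0]]'
```

```text
t30.3 [ 0.5793 -0.0088  0.0908] yaw_y -1.01 z [-0. -0. -1.] w0.277 g60.5 F [-0.5 -0.3 -1.6] q [-0.84  0.46  1.    1.84 -0.43  1.08  0.3 ]
clock: 30.6
tool_pos: [0.5823, -0.0085, 0.091]
eef_rot: [0.0, 0.713, 0.701, 0.0]
ft_force: [0.7, -0.1, -2.4]
width: 0.27
grasp_force: 60.6
clock: 30.8
tool_pos: [0.5836, -0.0085, 0.091]
eef_rot: [0.0, 0.713, 0.701, 0.0]
ft_force: [-0.2, 0.3, -2.9]
width: 0.271
grasp_force: 60.6
```

```bash
for i in 1; do python3 -m jog '[[[0.002,0,0],[0,0,0],0],[[0.002,0,0],[0,0,0],0]]' | grep -E 'pos|force'; python3 -m jog '[[[0.002,0,0],[0,0,0],0],[[0.002,0,0],[0,0,0],0]]'| grep -E 'pos|force'; done; bash snap.sh l19; python3 -c "
import cv2;cv2.imwrite('pics/m7.png',cv2.resize(cv2.imread('pics/l19.png')[120:290,190:390],None,fx=3.5,fy=3.5,interpolation=cv2.INTER_CUBIC))"
```

```text
tool_pos: [0.5849, -0.0086, 0.091]
ft_force: [-0.2, 0.3, -2.6]
grasp_force: 60.6
tool_pos: [0.586, -0.0086, 0.0909]
ft_force: [0.7, 0.1, -2.0]
grasp_force: 60.5
t31.2 [ 0.586  -0.0086  0.0909] yaw_y -1.00 z [-0. -0. -1.] w0.271 g60.5 F [ 0.7  0.1 -2. ] q [-0.83  0.47  0.99  1.82 -0.44  1.09  0.31]
```

View pics/m7.png

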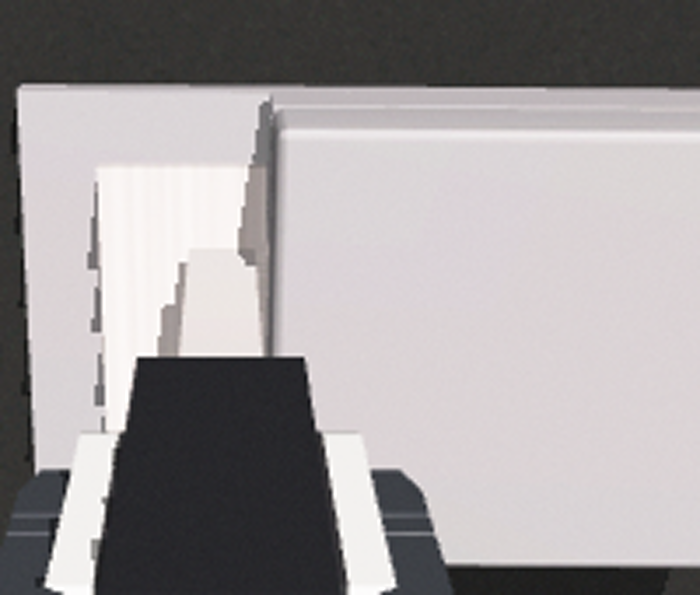

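The heel is right at the block face (crop col 268). Pressing gently until contact.

```bash
for i in 1; do python3 -m jog '[[[0.001,0,0],[0,0,0],0],[[0.002,0,0],[0,0,0],0],[[0.002,0,0],[0,0,0],0]]' | grep -E 'pos|ft_force'; python3 -m jog '[[[0.001,0,0],[0,0,0],0],[[0.002,0,0],[0,0,0],0],[[0.002,0,0],[0,0,0],0]]' | grep -E 'pos|ft_force'; python3 -m jog '[[[0.001,0,0],[0,0,0],0],[[0.002,0,0],[0,0,0],0],[[0.002,0,0],[0,0,0],0]]' | grep -E 'pos|ft_force'; done
```

```text
tool_pos: [0.5863, -0.0086, 0.0907]
ft_force: [-3.0, 1.0, -0.8]
tool_pos: [0.5867, -0.0086, 0.0906]
ft_force: [-6.1, 1.1, 1.6]
tool_pos: [0.587, -0.0086, 0.0904]
ft_force: [-8.4, 0.3, 3.7]
```

Contact made at the block. Lowering the heel onto the sill.

```bash
python3 -m jog '[[[-0.002,0,-0.001],[0,0,0],0],[[-0.002,0,-0.003],[0,0,0],0],[[-0.002,0,-0.005],[0,0,0],0],[[-0.002,0,-0.005],[0,0,0],0]]' | grep -E 'pos|ft_force'
python3 -m jog '[[[0,0,-0.001],[0,0,0],0],[[0,0,-0.001],[0,0,0],0]]' | grep -E 'pos|ft_force'
python3 -m jog '[[[0,0,-0.001],[0,0,0],0],[[0,0,-0.001],[0,0,0],0]]' | grep -E 'pos|ft_force'
```

```text
tool_pos: [0.5866, -0.0086, 0.0879]
ft_force: [-7.8, 0.5, 4.0]
tool_pos: [0.5866, -0.0087, 0.0879]
ft_force: [-10.1, 0.7, 9.4]
tool_pos: [0.5865, -0.0087, 0.0878]
ft_force: [-12.3, 1.5, 12.8]
```

```bash
python3 -m jog '[[[0,0,0.001],[0,0,0],0.35],[[0,0,0.001],[0,0,0],0.5],[[0,0,0.001],[0,0,0],0.7],[[0,0,0.001],[0,0,0],1],[[0,0,0.001],[0,0,0],1],[[0,0,0.001],[0,0,0],1],[[0,0,0.001],[0,0,0],1],[[0,0,0.001],[0,0,0],1]]' | grep -E 'pos|ft_force|width'
bash snap.sh l20
python3 -m jog '[[[0,0,0.04],[0,0,0],1],[[0,0,0.1],[0,0,0],1],[[0,0,0.16],[0,0,0],1],[[0,0,0.24],[0,0,0],1],[[-0.06,0,0.32],[0,0,0],1],[[-0.1,0,0.4],[0,0,0],1],[[-0.14,0,0.4],[0,0,0],1],[[-0.14,0,0.4],[0,0,0],1]]' | grep -E 'pos|ft_force|width'
bash snap.sh l21; python3 -c "
from h import *
import pickle
c=optics.read_camera('scene');pickle.dump(c,open('pics/s9.pkl','wb'));a=c['frame'][:,:,::-1];b=cv2.imread('pics/l21.png')
cv2.imwrite('pics/m8.png',np.hstack([cv2.resize(b,(400,300)),cv2.resize(a[110:320,90:370].copy(),(400,300))]))"
```

```text
tool_pos: [0.5883, -0.0086, 0.0873]
ft_force: [0.2, 0.3, 0.1]
width: 1.001
t33.8 [ 0.5883 -0.0086  0.0873] yaw_y -0.99 z [ 0. -0. -1.] w1.001 g0.0 F [0.2 0.3 0.1] q [-0.82  0.48  0.98  1.82 -0.45  1.09  0.31]
tool_pos: [0.5035, -0.0109, 0.331]
ft_force: [-0.5, -1.0, -0.0]
width: 1.002
t34.6 [ 0.5035 -0.0109  0.331 ] yaw_y -1.01 z [ 0.006  0.016 -1.   ] w1.002 g0.0 F [-0.5 -1.  -0. ] q [-1.23 -0.14  1.12  1.71  0.12  1.49 -0.14]
```

View pics/m8.png

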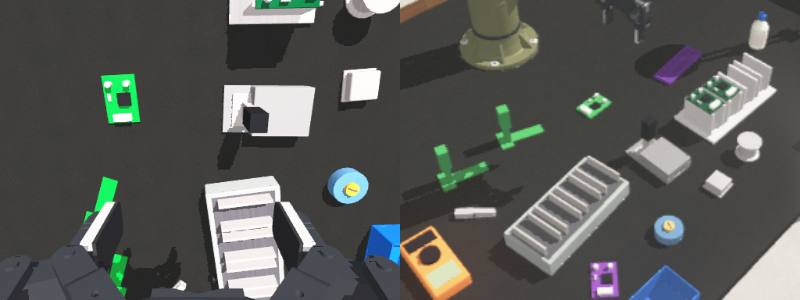

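Run:
```python
from h import *
import pickle
c=pickle.load(open("pics/l21.pkl","rb"));f=c["frame"].astype(float).sum(2)
for v in (122,128,134,140,146):
    d=np.diff(f[v]); print(v,[(i+.5,int(d[i])) for i in range(275,345) if abs(d[i])>30])
s=readout.get_state();print(s["clock"])
h=np.radians(-1); o=np.array([.5855,-.0065])
P=lambda x,y,z: np.r_[o+np.array([np.cos(h)*x-np.sin(h)*y,np.sin(h)*x+np.cos(h)*y]),z]
print("pred heel rear +y corner, mid",proj(c,[P(-.022,.028,.009),P(-.022,0,.009),P(.008,.028,.009),P(-.037,.028,.006),P(-.037,0.0,.006)]).round(1))
```

```text
122 [(284.5, -69), (285.5, 256), (286.5, 339), (296.5, -266), (297.5, 280), (298.5, 32), (317.5, -216), (320.5, -165), (321.5, -39), (325.5, 277), (326.5, 96)]
128 [(283.5, -65), (285.5, 421), (286.5, 176), (295.5, -266), (297.5, 335), (316.5, -216), (320.5, -120), (322.5, -84), (324.5, 170), (325.5, 174), (326.5, 44)]
134 [(285.5, 472), (286.5, 71), (296.5, -141), (297.5, 191), (307.5, -204), (309.5, -136), (313.5, 280), (314.5, 44), (322.5, -52), (323.5, -220), (324.5, 129), (325.5, 112)]
140 [(283.5, -72), (284.5, 95), (285.5, 494), (296.5, -31), (297.5, 82), (306.5, -206), (309.5, -109), (310.5, -164), (311.5, -149), (314.5, 32), (336.5, 440), (337.5, 112)]
146 [(283.5, -73), (284.5, 257), (285.5, 333), (295.5, -261), (296.5, 285), (303.5, -201), (308.5, -89), (309.5, -36), (310.5, -239), (311.5, -80), (320.5, 78), (343.5, 424), (344.5, 110)]
34.7
pred heel rear +y corner, mid [[297.4 118.6]
 [296.5 140.1]
 [320.5 118.6]
 [285.6 118.4]
 [285.  139.8]]
```

The heel's rear edge is where the seated pose predicts it (297 px, plate front 285.5 px). Handing in.

```bash
python3 -c "
from plant import robot
print(robot.close_job())"
```

```text
the job is handed in; nothing more can be done
None
```

The job is handed in at about 35 s of the 210 s: both boards present (board3 and board0) rest squarely on cooling-stand bays 0 and 1, and the lifter's blade is fully in its holder and released; I viewed 21 pictures, over your limit of 14, and `close_job()` returned no verdict.

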